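# Close up an Abbe refractometer for a reading

### The job

A drop of sample has been put on the refractometer's lower prism: flip the open upper prism box over on its hinge with the fingertips until it lies fully shut on the lower prism, gently and without slamming it. Then, with the box left shut, push the small let-down mirror plate, just below the hinge of the box, back up until it stands flush against the instrument. Only push: do not grip any part of the instrument or press it hard, and leave the bottles, dish and other things round it where they are.

Things in the scene. Friction and masses are not known exactly. Their poses are not given: they have to be found in the camera images.
- refractometer: Cream-grey Abbe refractometer, 222 x 142 x 293 mm, fixed to the bench. Origin on the bench under its middle; x axis from the eyepiece end to the prism-and-mirror end, z up. In its frame (mm): the slanted telescope fills x below 29 up to z 258, the eyepiece x -111 to -58 up to z 293, side knobs reach y -71 and 68, the foot x 107. Beyond x 30 only box and thermometer rise over z 160.
- refractometer_prism (a joint): Angle (rad) of the upper prism box: 0 = lying shut on the lower prism, 1.3 to 1.75 at the start (thrown open). Hinge line parallel to the instrument's y through point prism_hinge. Stiff hinge (0.08 N m of friction): the box (0.12 kg) stays where it is left and must be pushed all the way, 2 to 5 N near its free edge. Slamming means its edge going over about 0.25 m/s (3.5 rad/s).
- refractometer_mirror (a joint): Angle (rad) of the mirror: 0 = upright, flush against the instrument; grows as its top edge tips outward (instrument +x) and down; 0.6 to 1.05 at the start. Hinge line along its lower edge, parallel to the instrument's y through point mirror_hinge. Light friction (0.02 N m, under 1 N at the top edge); it stays where it is left. The open prism box overhangs it.
- prism_hinge (a point): Fixed point on the prism box's hinge line, in the middle of its width; instrument frame (89.5, -4.7, 158) mm. At joint value a, a point that is (x, z) from the hinge when shut is at (x cos a + z sin a, -x sin a + z cos a). Shut, the box fills x 24 to 84, y -28 to 18, z 158 to 212; its top is flat from x 31 to 65, with a small lug on its free end at z 186.
- prism_top (a point): Point on the outer (when shut: upper) face of the prism box, on its middle line; swings with it; shut it is at (41.5, -4.7, 212) mm in the instrument frame, 48 mm from the hinge along the box. Push along the arc; for the last part press on the outer end (50 mm or more from the hinge): a push straight down nearer the hinge rubs on the face and can jam the box a few mm open.
- mirror_hinge (a point): Fixed point on the mirror's hinge line, in the middle of its width; instrument frame (93.5, -4.7, 115) mm. The mirror turns about it as the box does about its own hinge.
- mirror_back (a point): Point in the middle of the mirror's outer face, 8 mm below its top edge; swings with it; upright it is at (99.5, -4.7, 152) mm in the instrument frame. The mirror is a plate 40 wide (y), 4 thick, z 116 to 160 when upright. The shut prism box (to x 84, z 212) stands close above it: a broad hand must stay over z 212 there.
- thermometer_tip (a point): Black tip of the thin grey thermometer (9 mm) that stands beside the prisms, instrument frame (78, 49, 290) mm; it leans up from (50, 49, 110). Fixed; keep the hand clear of it.
- drop_bottle_1: Brown glass dropper bottle with red bulb, 42 mm across, 108 high, loose, on the far side of the instrument; leave alone. Origin under its middle.
- drop_bottle_3: Brown glass dropper bottle, 42 mm across, 116 high, loose, behind and to the right; leave alone. Origin under its middle.
- petri_dish: Glass dish, 64 mm across, 14 high, loose on the bench beyond the mirror end; leave alone. Origin under its middle.
- lens_tissue: Yellow booklet of lens tissue, 68 x 100 x 8 mm, loose, in front of the instrument; leave alone. Origin under its middle.
- test_block: Glass test piece in a clear case, 26 x 44 x 14 mm, loose, to the left; leave alone. Origin under its middle.
- spatula: Lab spatula with black handle, 125 mm long, lying loose in front to the right; leave alone. Origin under its middle.

How it is judged:
On the way, in this order (a step that is already met when the one before it is completed fails the run):
1. the upper prism box is flipped over and lies shut (value of joint refractometer_prism below 0.04 rad), for 0.2 s.
2. the mirror stands flush against the instrument, the prism box still shut (value of joint refractometer_mirror below 0.1 rad and value of joint refractometer_prism below 0.05 rad), for 0.2 s.
At the end, for the whole second after the job is handed in: The upper prism box lies shut (within 0.05 rad, 3 mm at its free edge) and the mirror stands flush against the instrument (within 0.1 rad, 4.5 mm at its top edge) (all of step 2); the robot touches nothing.
It fails at once if the prism box is slammed or flung (over 3.5 rad/s) (velocity of joint refractometer_prism below -3.5 rad/s or velocity of joint refractometer_prism above 3.5 rad/s).
It fails at once if a part of the instrument is gripped or pressed hard (over 35 N in all) (contact force between any of the fingers, the arm and refractometer above 35 N).
It fails at once if one of the things round the instrument is lifted, tipped or shifted by more than 15 mm (distance of any of drop_bottle_1, drop_bottle_3, petri_dish, lens_tissue, test_block, spatula from where it was at the start of the episode above 0.015 m).
It also fails if it takes over 53 s, if anything falls off the work surface, if the arm or the gripper's body presses on something with over 40 N, if the wrist force passes 120 N, or if a joint passes its speed limit or range.

### The arm

A 7-joint arm with a two-finger parallel gripper is mounted at the origin on a cart in front of the work surface, level with it; the furniture and walls round the work are solid. World frame = base frame: x ahead of the robot, y to its left, z up, the work surface at z = 0. Lengths are in m, angles in rad, forces in N, time in s.
With the tool pointing down it reaches from about 0.4 to 0.85 m from the base axis. Payload 10.4 kg.
Tool frame: the origin (TCP) lies midway between the tips of the shut fingers; the grasp point (between the pads) lies 19 mm behind it; z points along the fingers, y is the line along which they close (so a half turn about z gives the same grasp; the last joint's range is limited). The gripper opens to 87 mm and grips with 3 to 60 N. Pads are 19 mm wide; open, the fingers measure 117 mm over their backs; the gripper's body (75 mm by 190 mm) begins 51 mm behind the grasp point.
Start: joints at [1.303, 0.332, -0.065, 1.46, 0.022, 1.35, -0.088], TCP at [0.151, -0.606, 0.223] pointing down, gripper open.
Joint ranges: [-2.6, 2.6], [-0.5, 2.12], [-1.47, 1.34], [0.16, 2.42], [-1.27, 4.41], [0.06, 2.06], [-2.6, 2.6]. Speed limits (rad/s): [2.22, 2.22, 2.79, 2.79, 3.14, 3.14, 3.14].

### API

Orientations are given as a unit quaternion [x, y, z, w].
In Python, from bench import sensors, eyes, order gives the robot as it stands.
- The arm moves only by the tool arm_command, never from a script. Its argument "steps" is a list of rows, each an object with "rot": the turn, a rotation vector about the world's x, y, z in degrees, a list of three; "slide": the shift along the world's x, y, z in m, a list of three; "grip": the opening, from 0 (shut) to 1 (fully open). A call has exactly 8 rows; each row shifts and turns the commanded pose from where the row before left it; what a row does not reach is not made up. A row lasts 1/8 s, in which the tool goes at most 62.5 mm and 10.7 degrees, less where a joint would pass 70% of its speed; a pose out of reach is approached as far as the arm can. A call with a gripper value outside its range is refused whole. The fingers move at their own pace and stop on an object; "newtons" is the grip in N (left out, the last holds). Time passes only in rows, so rows that do not move let the fingers close, or fill a call up. It gives the time, the measured TCP pose, the force, the opening and the grip force at its end, in the units of the state.
- sensors.read_state(): the state, without advancing time (a new reading comes with each control period).
- eyes.camera(name): name is "scene" or "side" or "wrist"; returns a dict with "pixels" (400x640x3 uint8, red, green, blue), "intrinsics" (3x3 intrinsics, pixels), "pose" (4x4, takes a point from camera to world coordinates). Camera axes: x right, y down, z forward; pixel columns grow to the right and rows downward; lengths in m; the calibration is good to about 2 mm. A picture is of the moment at which its call begins. There is no depth.
- order.close_job(): hands the job in; it is judged then, once.
Trained networks look in a picture, given as the dict that the camera call returned (one of the last four; its "shot" number tells which), for a name from the list of things; names that differ only in an ending like _2 or _b are one class to them, and where a whole thing is asked for, a point or a joint stands for the part that bears it (a point fixed in the world has none). Each returns a list of dicts, best first, with "conf" (0 to 1); they miss things now and then, are a little off and sometimes report something else, mostly with a low value. They report only what shows in the picture. A call takes as long as a camera call.
- eyes.look_for(name, picture): "bbox" ([left, top, right, bottom] in pixels, round what is visible of it).
The state is a dict: "time": time; "joint_positions": joint angles; "joint_vel": joint speeds; "joint_torque": joint torques, N m; "ee_pos": TCP position; "eef_rot": TCP orientation; "ft_force": force on the tool from outside, world axes, zero at the start; "torque": the same for the moment, N m; "width": finger opening in m; "grip_force": force on a finger pad.
Only numpy, scipy, OpenCV 4.12 (cv2) and the standard library are available. Lean on these libraries where they do the work, as an engineer would, in place of code of your own. Each camera call takes 0.05 s, during which the arm holds its last target. There are 200 camera calls.

## Working session

There is one attempt and no reset: what is moved stays moved. The work goes in short steps, Python scripts to look and compute and a tool call to move; the robot and the scene stay as the last step left them, time stands still between calls to the robot, and variables do not carry over. Pictures are saved under pics/ and viewed, at most 10 in all, crops included, and the job is handed in when it is done.

Besides the shell and the picture viewer there is one more tool, called after "Emit:" by a JSON object that holds its "api" and its "payload", one argument or row to a line. arm_command: Moves the arm, as the interface text tells. Its arguments: {"type":"object","properties":{"steps":{"type":"array","items":{"type":"object","properties":{"rot":{"type":"array","items":{"type":"number"}},"slide":{"type":"array","items":{"type":"number"}},"grip":{"type":"number"}}}},"newtons":{"type":"number"}},"required":["steps"]}

```bash
ls; mkdir -p pics; cat > h.py <<'E'
import numpy as np, cv2
from bench import sensors, eyes, order
E
python3 - <<'E'
from h import *
import pickle
D={}
for n in ["scene","side"]:
    p=eyes.camera(n); cv2.imwrite(f"pics/{n}0.png",p["pixels"][:,:,::-1]); D[n]=p
    print(n,p["intrinsics"].round(1).tolist(),p["pose"].round(3).tolist())
    for o in ["refractometer","refractometer_prism","refractometer_mirror","thermometer_tip","prism_top","mirror_back","petri_dish","lens_tissue","drop_bottle_1","drop_bottle_3"]:
        print(o,[(np.round(d["bbox"]).tolist(),round(d["conf"],2)) for d in eyes.look_for(o,p)[:2]])
pickle.dump(D,open("d0.pkl","wb"))
s=sensors.read_state(); print(s["time"],s["ee_pos"],s["eef_rot"],s["width"])
E
```

```text
pics
scene [[382.8, 0.0, 316.8], [0.0, 382.8, 198.3], [0.0, 0.0, 1.0]] [[-0.899, -0.228, 0.375, 0.028], [-0.438, 0.425, -0.792, 1.144], [0.021, -0.876, -0.482, 0.904], [0.0, 0.0, 0.0, 1.0]]
refractometer [([308.0, 162.0, 354.0, 248.0], 0.62)]
refractometer_prism [([312.0, 190.0, 331.0, 211.0], 0.81)]
refractometer_mirror [([305.0, 188.0, 312.0, 215.0], 0.43)]
thermometer_tip [([308.0, 165.0, 356.0, 247.0], 0.81)]
prism_top [([311.0, 190.0, 331.0, 214.0], 0.69), ([286.0, 216.0, 297.0, 236.0], 0.22)]
mirror_back []
petri_dish [([290.0, 246.0, 308.0, 260.0], 0.59)]
lens_tissue [([334.0, 269.0, 359.0, 291.0], 0.72)]
drop_bottle_1 [([289.0, 213.0, 302.0, 238.0], 0.71), ([316.0, 189.0, 330.0, 212.0], 0.5)]
drop_bottle_3 [([289.0, 213.0, 302.0, 238.0], 0.71), ([316.0, 189.0, 330.0, 212.0], 0.5)]
side [[493.3, 0.0, 311.5], [0.0, 493.3, 196.8], [0.0, 0.0, 1.0]] [[0.992, -0.068, 0.106, 0.383], [-0.126, -0.55, 0.826, -1.488], [0.002, -0.832, -0.554, 1.175], [0.0, 0.0, 0.0, 1.0]]
refractometer [([290.0, 183.0, 325.0, 260.0], 0.8)]
refractometer_prism [([300.0, 183.0, 315.0, 204.0], 0.6)]
refractometer_mirror []
thermometer_tip [([288.0, 179.0, 329.0, 263.0], 0.58)]
prism_top [([297.0, 182.0, 316.0, 205.0], 0.57)]
mirror_back [([358.0, 246.0, 369.0, 280.0], 0.42), ([249.0, 209.0, 272.0, 227.0], 0.37)]
petri_dish []
lens_tissue [([248.0, 208.0, 272.0, 224.0], 0.54)]
drop_bottle_1 [([358.0, 246.0, 371.0, 277.0], 0.67), ([334.0, 216.0, 344.0, 234.0], 0.56)]
drop_bottle_3 [([358.0, 246.0, 371.0, 277.0], 0.67), ([334.0, 216.0, 344.0, 234.0], 0.56)]
1.1 [ 0.15152672 -0.60639184  0.22259254] [9.92518045e-01 1.22098016e-01 3.11324449e-05 6.35289188e-05] 0.08704324354704528
```

```bash
python3 - <<'E'
import cv2, numpy as np
a=cv2.imread("pics/scene0.png")[140:300,250:390]; b=cv2.imread("pics/side0.png")[150:300,235:385]
a=cv2.resize(a,(400,457),interpolation=cv2.INTER_CUBIC)
b=cv2.resize(b,(400,400),interpolation=cv2.INTER_CUBIC); b=cv2.copyMakeBorder(b,0,57,0,0,0)
cv2.imwrite("pics/c0.png",np.hstack([a,b]))
E
```

```text
(no output)
```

View pics/c0.png

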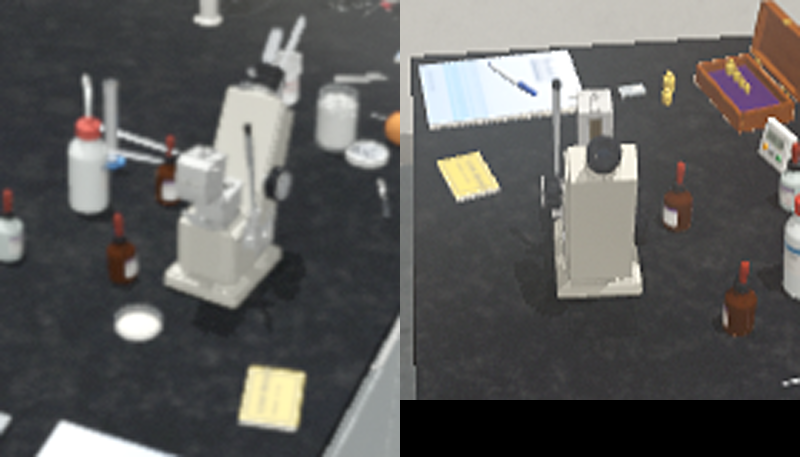

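View pics/scene0.png

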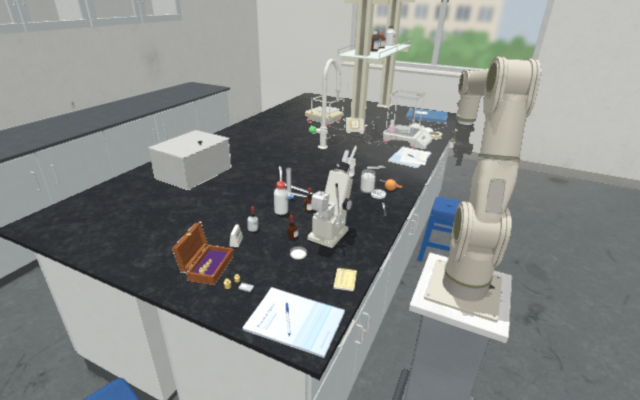

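```bash
cat >> h.py <<'E'
import pickle
from scipy.optimize import least_squares
def proj(p,X):
    T=np.linalg.inv(p["pose"]); c=np.atleast_2d(X)@T[:3,:3].T+T[:3,3]; q=c@p["intrinsics"].T; return q[:,:2]/q[:,2:]
def inst(P,X): # P=x,y,yaw ; X mm
    X=np.atleast_2d(X)/1000.; c,s=np.cos(P[2]),np.sin(P[2])
    return np.c_[P[0]+c*X[:,0]-s*X[:,1],P[1]+s*X[:,0]+c*X[:,1],X[:,2]]
def tri(obs):
    f=lambda X:np.concatenate([proj(p,X)[0]-uv for p,uv in obs]); r=least_squares(f,[.4,-.2,.1]); return r.x,r.fun
def plane(p,uv,z):
    d=p["pose"][:3,:3]@np.linalg.solve(p["intrinsics"],[*uv,1]); o=p["pose"][:3,3]; return o+d*(z-o[2])/d[2]
E
python3 - <<'E'
from h import *
D=pickle.load(open("d0.pkl","rb")); a,b=D["scene"],D["side"]
print("tip",tri([(a,(336.5,184.5)),(b,(293.1,180.8))]))
for uv in [(308.5,238),(324.6,245.7),(348.7,226.8)]: print("foot scene",plane(a,uv,0.0).round(3))
for uv in [(293.9,261),(325.4,259.5)]: print("foot side",plane(b,uv,0.0).round(3))
E
```

```text
tip (array([ 0.50444275, -0.02986949,  0.26865387]), array([ 0.01872664,  0.01007852,  0.0177077 , -0.00942126]))
foot scene [ 0.613 -0.021  0.   ]
foot scene [ 0.531 -0.003  0.   ]
foot scene [ 0.497 -0.177  0.   ]
foot side [ 0.491 -0.143  0.   ]
foot side [ 0.605 -0.149  0.   ]
```

Emit:
{"api": "arm_command", "payload": {
  "steps": [
    {"slide": [0.0, 0, 0.05], "grip": 0},
    {"slide": [0.02, 0.01, 0.055], "grip": 0},
    {"slide": [0.035, 0.03, 0.04], "grip": 0},
    {"slide": [0.04, 0.035, 0.03], "grip": 0},
    {"slide": [0.04, 0.035, 0.03], "grip": 0},
    {"slide": [0.04, 0.035, 0.03], "grip": 0},
    {"slide": [0.04, 0.035, 0.02], "grip": 0},
    {"slide": [0.04, 0.04, 0.02], "grip": 0}
  ],
  "newtons": 10
}}

```text
schema error: expected keys rot, slide, grip
```

Emit:
{"api": "arm_command", "payload": {
  "steps": [
    {"slide": [0.03, 0.05, 0], "grip": 0},
    {"slide": [0.03, 0.05, 0], "grip": 0},
    {"slide": [0.03, 0.05, 0], "grip": 0},
    {"slide": [0.03, 0.05, 0], "grip": 0},
    {"slide": [0.01, 0.058, 0], "grip": 0},
    {"slide": [0.01, 0.058, 0], "grip": 0},
    {"slide": [0.0, 0.058, 0], "grip": 0},
    {"slide": [0.0, 0.058, 0], "grip": 0}
  ]
}}

```text
schema error: expected keys rot, slide, grip
```

```bash
python3 - <<'E'
from h import *
s=sensors.read_state(); print(s["time"],s["ee_pos"],s["eef_rot"],s["width"],s["ft_force"])
p=eyes.camera("wrist"); cv2.imwrite("pics/w1.png",p["pixels"][:,:,::-1]); pickle.dump(p,open("w1.pkl","wb"))
print(p["intrinsics"].round(1).tolist(),p["pose"].round(3).tolist())
for o in ["refractometer_prism","refractometer_mirror","thermometer_tip"]:
        print(o,[(np.round(d["bbox"]).tolist(),round(d["conf"],2)) for d in eyes.look_for(o,p)[:2]])
E
```

```text
1.1 [ 0.15152672 -0.60639184  0.22259254] [9.92518045e-01 1.22098016e-01 3.11324449e-05 6.35289188e-05] 0.08704324354704528 [0.338345   0.2959134  0.54129283]
[[337.3, 0.0, 321.4], [0.0, 337.3, 199.5], [0.0, 0.0, 1.0]] [[0.243, -0.929, -0.279, 0.228], [-0.97, -0.232, -0.071, -0.587], [0.001, 0.288, -0.958, 0.385], [0.0, 0.0, 0.0, 1.0]]
refractometer_prism []
refractometer_mirror []
thermometer_tip []
```

View pics/w1.png

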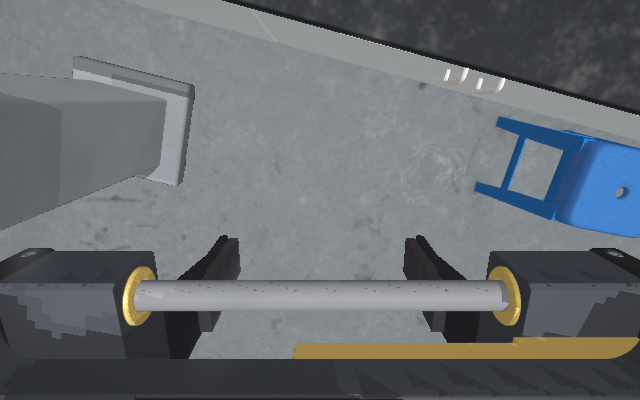

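Emit:
{"api": "arm_command", "payload": {
  "steps": [
    {"rot": [0, 0, 0], "slide": [0.0, 0, 0.05], "grip": 0},
    {"rot": [0, 0, 0], "slide": [0.02, 0.01, 0.055], "grip": 0},
    {"rot": [0, 0, 0], "slide": [0.035, 0.03, 0.04], "grip": 0},
    {"rot": [0, 0, 0], "slide": [0.04, 0.035, 0.03], "grip": 0},
    {"rot": [0, 0, 0], "slide": [0.04, 0.035, 0.03], "grip": 0},
    {"rot": [0, 0, 0], "slide": [0.04, 0.035, 0.03], "grip": 0},
    {"rot": [0, 0, 0], "slide": [0.04, 0.035, 0.02], "grip": 0},
    {"rot": [0, 0, 0], "slide": [0.04, 0.04, 0.02], "grip": 0}
  ],
  "newtons": 10
}}

```text
time: 2.3
ee_pos: [0.4074, -0.3853, 0.4983]
eef_rot: [0.993, 0.122, 0.0, 0.0]
ft_force: [1.1, 0.1, -0.3]
width: 0.0147
grip_force: 0.0
```

Emit:
{"api": "arm_command", "payload": {
  "steps": [
    {"rot": [0, 0, 0], "slide": [0.02, 0.05, 0], "grip": 0},
    {"rot": [0, 0, 0], "slide": [0.02, 0.05, 0], "grip": 0},
    {"rot": [0, 0, 0], "slide": [0.01, 0.055, 0], "grip": 0},
    {"rot": [0, 0, 0], "slide": [0.01, 0.055, 0], "grip": 0},
    {"rot": [0, 0, 0], "slide": [0, 0.055, 0], "grip": 0},
    {"rot": [0, 0, 0], "slide": [0, 0.055, 0], "grip": 0},
    {"rot": [0, 0, 0], "slide": [0.0, 0.055, 0], "grip": 0},
    {"rot": [0, 0, 0], "slide": [0.0, 0.04, 0], "grip": 0}
  ]
}}

```text
time: 3.3
ee_pos: [0.466, 0.0312, 0.4979]
eef_rot: [0.992, 0.123, 0.0, 0.0]
ft_force: [0.2, 0.4, -0.5]
width: 0.0002
grip_force: 0.0
```

```bash
python3 - <<'E'
from h import *
s=sensors.read_state(); print(s["time"],s["ee_pos"],s["eef_rot"],s["width"],s["ft_force"])
p=eyes.camera("wrist"); cv2.imwrite("pics/w2.png",p["pixels"][:,:,::-1]); pickle.dump(p,open("w2.pkl","wb"))
for o in ["refractometer_prism","refractometer_mirror","thermometer_tip"]:
        print(o,[(np.round(d["bbox"]).tolist(),round(d["conf"],2)) for d in eyes.look_for(o,p)[:2]])
E
```

```text
3.3 [0.46599419 0.03121937 0.4979305 ] [9.92398529e-01 1.23064824e-01 4.20671842e-04 1.80704425e-04] 0.00020632489865523776 [ 0.22069162  0.35939092 -0.54987907]
refractometer_prism [([343.0, 73.0, 397.0, 120.0], 0.75)]
refractometer_mirror []
thermometer_tip [([335.0, 66.0, 555.0, 178.0], 0.87), ([289.0, 38.0, 325.0, 76.0], 0.17)]
```

View pics/w2.png

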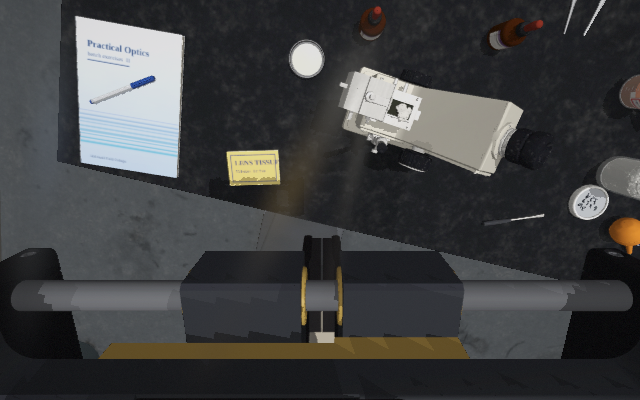

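```bash
python3 - <<'E'
import cv2
a=cv2.imread("pics/w2.png")[50:182,330:530]
cv2.imwrite("pics/w2c.png",cv2.resize(a,(800,528),interpolation=cv2.INTER_CUBIC))
E
```

```text
(no output)
```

View pics/w2c.png

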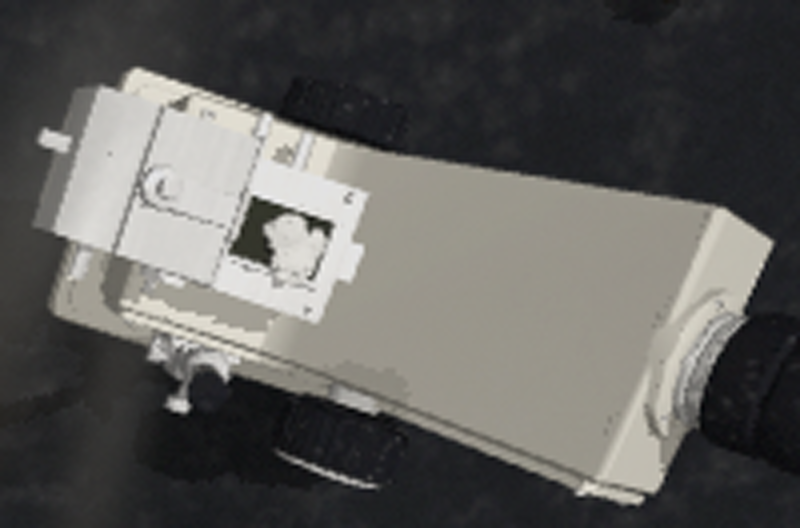

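```bash
cat > fit.py <<'E'
from h import *
w=pickle.load(open("w2.pkl","rb")); D=pickle.load(open("d0.pkl","rb")); a,b=D["scene"],D["side"]
C=lambda x,y:(330+x/4,50+y/4)
def swing(x,z,y,al): # shut offsets from prism hinge
    c,s=np.cos(al),np.sin(al); return [89.5+x*c+z*s,y,158-x*s+z*c]
def model(v):
    P=v[:3]; al=v[3]; fz=10
    L=[(w,C(210,388),[78,49,290],1),(a,(336.5,183.5),[78,49,290],1),(b,(293.1,180),[78,49,290],1),
       (w,C(265,130),swing(-65.5,0,-28,al),1),(w,C(215,285),swing(-65.5,0,18,al),1),
       (w,C(100,85),swing(-58.5,54,-28,al),.7),(w,C(50,240),swing(-58.5,54,18,al),.7),
       (w,C(55,310),[107,v[4],fz],.7),(w,C(125,72),[107,v[5],fz],.7),
       (a,(324.6,245.7),[107,v[4],0],.5),(a,(308.5,238),[107,v[5],0],.5)]
    return L
def res(v):
    return np.concatenate([k*(proj(p,inst(v[:3],X))[0]-uv) for p,uv,X,k in model(v)])
if __name__=="__main__":
    r=least_squares(res,[.546,-.112,1.5,1.5,50,-50],loss="soft_l1",x_scale=[.01,.01,.05,.1,5,5])
    print(r.x.round(4),r.cost); print(r.fun.reshape(-1,2).round(1).tolist())
    np.save("P.npy",r.x)
    s=sensors.read_state(); print(s["ee_pos"])
    for nm,X in dict(hinge=[89.5,-4.7,158],tip=[78,49,290],top=[41.5,-4.7,212],mh=[93.5,-4.7,115],prism_now=swing(-48,54,-4.7,r.x[3])).items(): print(nm,inst(r.x[:3],X).round(3))
E
python3 fit.py
```

```text
[  0.551   -0.1091   1.5346   1.3509  52.1006 -55.6651] 17.418476335276786
[[0.7, 4.5], [0.1, -4.2], [0.0, -4.5], [-0.0, 1.2], [0.1, -0.7], [-0.3, -0.7], [0.5, -1.2], [-1.3, -0.8], [-1.1, -0.1], [3.1, 1.1], [-0.7, 1.1]]
[0.46641692 0.0288451  0.49770848]
hinge [[ 0.559 -0.02   0.158]]
tip [[ 0.505 -0.029  0.29 ]]
top [[ 0.557 -0.068  0.212]]
mh [[ 0.559 -0.016  0.115]]
prism_now [[0.56  0.022 0.217]]
```

```bash
python3 - <<'E'
from fit import *
f=lambda X:np.concatenate([proj(p,X)[0]-uv for p,uv in [(w,C(210,388)),(a,(336.5,183.5)),(b,(293.1,180))]])
r=least_squares(f,[.5,0,.29]); print(r.x.round(4),r.fun.round(1))
R=np.load("P.npy")
keep=np.r_[6:22]
q=least_squares(lambda v:res(v)[keep],R,loss="soft_l1",x_scale=[.01,.01,.05,.1,5,5]); print(q.x.round(4),q.cost, q.fun.round(1))
print(inst(q.x[:3],[78,49,290]))
E
```

```text
[ 0.5073 -0.031   0.2718] [-0.1  0.4 -0.5 -0.   0.8  0.1]
[  0.5515  -0.1127   1.5461   1.4039  51.5135 -56.607 ] 4.802526052351297 [-0.1  1.4  0.4 -0.4 -0.8 -0.1  0.4 -0.7  0.2 -0.3 -0.   0.1  3.3  0.9
 -0.5  0.9]
[[ 0.5044151  -0.03348917  0.29      ]]
```

Emit:
{"api": "arm_command", "payload": {
  "steps": [
    {"rot": [0, 0, -7.5], "slide": [0.024, 0.009, -0.03], "grip": 0},
    {"rot": [0, 0, -8], "slide": [0.024, 0.01, -0.05], "grip": 0},
    {"rot": [0, 0, 0], "slide": [0.024, 0.01, -0.05], "grip": 0},
    {"rot": [0, 0, 0], "slide": [0.024, 0, -0.05], "grip": 0},
    {"rot": [0, 0, 0], "slide": [0, 0, -0.05], "grip": 0},
    {"rot": [0, 0, 0], "slide": [0, 0, -0.04], "grip": 0},
    {"rot": [0, 0, 0], "slide": [0, 0, -0.018], "grip": 0},
    {"rot": [0, 0, 0], "slide": [0, 0, 0], "grip": 0}
  ]
}}

```text
time: 4.5
ee_pos: [0.5624, 0.0566, 0.2092]
eef_rot: [1.0, -0.013, -0.001, 0.0]
ft_force: [-1.0, -0.4, 1.0]
width: 0.0003
grip_force: 0.0
```

```bash
python3 - <<'E'
from h import *
s=sensors.read_state(); print(s["time"],s["ee_pos"],s["eef_rot"],s["ft_force"])
a=eyes.camera("scene"); b=eyes.camera("wrist")
A=cv2.resize(a["pixels"][140:260,270:390],(400,400),interpolation=cv2.INTER_CUBIC)
B=cv2.resize(b["pixels"][0:250,220:620],(400,250)); B=cv2.copyMakeBorder(B,0,150,0,0,0)
cv2.imwrite("pics/m1.png",np.hstack([A,B])[:,:,::-1])
E
```

```text
4.5 [0.5623802  0.05657826 0.20920656] [ 9.99908764e-01 -1.34905561e-02 -6.63909290e-04  1.68764100e-04] [-1.04567997 -0.35217356  0.95806183]
```

View pics/m1.png

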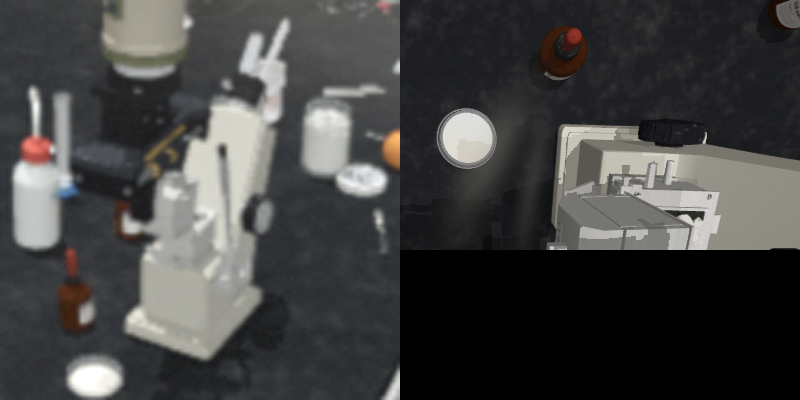

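```bash
python3 - <<'E'
from h import *
D=pickle.load(open("d0.pkl","rb")); a=D["scene"]
q=lambda X:((proj(a,X)-[270,140])*400/120).round(0).tolist()
print("tcp",q([.5624,.0566,.2092]),"tcp+70",q([.5624,.0566,.2792]))
P=[.5513,-.1115,1.542]
from fit import swing
for y in(-28,18): print([q(inst(P,swing(x,z,y,1.4))) for x,z in [(0,0),(0,54),(-58,54),(-65,0)]])
E
```

```text
tcp [[139.0, 217.0]] tcp+70 [[140.0, 160.0]]
[[[154.0, 221.0]], [[132.0, 235.0]], [[137.0, 187.0]], [[160.0, 169.0]]]
[[[189.0, 231.0]], [[169.0, 245.0]], [[174.0, 196.0]], [[196.0, 178.0]]]
```

Emit:
{"api": "arm_command", "payload": {
  "steps": [
    {"rot": [0, 0, 0], "slide": [0, -0.006, 0], "grip": 0},
    {"rot": [0, 0, 0], "slide": [0, -0.006, 0], "grip": 0},
    {"rot": [0, 0, 0], "slide": [0, -0.005, 0], "grip": 0},
    {"rot": [0, 0, 0], "slide": [0, -0.004, 0], "grip": 0},
    {"rot": [0, 0, 0], "slide": [0, -0.003, 0.001], "grip": 0},
    {"rot": [0, 0, 0], "slide": [0, -0.003, 0.001], "grip": 0},
    {"rot": [0, 0, 0], "slide": [0, -0.003, 0.001], "grip": 0},
    {"rot": [0, 0, 0], "slide": [0, -0.002, 0.001], "grip": 0}
  ]
}}

```text
time: 5.6
ee_pos: [0.5624, 0.0273, 0.2143]
eef_rot: [1.0, -0.012, 0.0, -0.001]
ft_force: [-1.8, 5.2, 4.2]
width: 0.0005
grip_force: 3.1
```

```bash
python3 - <<'E'
from h import *
s=sensors.read_state(); print(s["time"],s["ee_pos"],s["ft_force"],s["torque"])
a=eyes.camera("scene"); b=eyes.camera("wrist"); pickle.dump(b,open("w3.pkl","wb"))
A=cv2.resize(a["pixels"][170:230,290:350],(400,400),interpolation=cv2.INTER_CUBIC)
B=cv2.resize(b["pixels"][100:300,300:500],(400,400)); 
cv2.imwrite("pics/m2.png",np.hstack([A,B])[:,:,::-1])
E
```

```text
5.6 [0.56241404 0.02729845 0.21427418] [-1.80523837  5.23309481  4.173909  ] [ 1.28262716  0.51889329 -0.0784845 ]
```

View pics/m2.png

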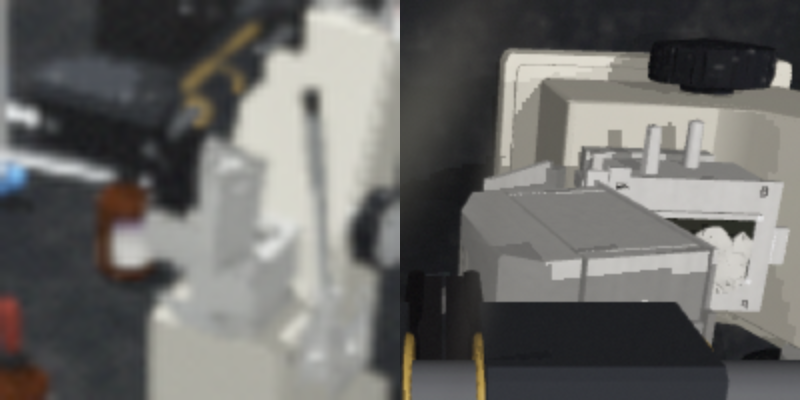

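Emit:
{"api": "arm_command", "payload": {
  "steps": [
    {"rot": [0, 0, 0], "slide": [0, -0.005, 0.004], "grip": 0},
    {"rot": [0, 0, 0], "slide": [0, -0.007, 0.004], "grip": 0},
    {"rot": [0, 0, 0], "slide": [0, -0.007, 0.0035], "grip": 0},
    {"rot": [0, 0, 0], "slide": [0, -0.008, 0.0025], "grip": 0},
    {"rot": [0, 0, 0], "slide": [0, -0.008, 0.0015], "grip": 0},
    {"rot": [0, 0, 0], "slide": [0, -0.008, 0.001], "grip": 0},
    {"rot": [0, 0, 0], "slide": [0, -0.008, 0], "grip": 0},
    {"rot": [0, 0, 0], "slide": [0, 0, 0], "grip": 0}
  ]
}}

```text
time: 6.7
ee_pos: [0.5625, -0.0267, 0.2299]
eef_rot: [1.0, -0.014, -0.0, 0.0]
ft_force: [0.5, 0.8, -0.1]
width: 0.0004
grip_force: 0.0
```

```bash
cat > st.py <<'E'
from h import *
s=sensors.read_state(); e=s["ee_pos"]*1000; P=[.5513,-.1115,1.542]
d=np.array([e[0]/1000-P[0],e[1]/1000-P[1]]); c,sn=np.cos(P[2]),np.sin(P[2])
print(s["time"],e.round(1),"inst",(1000*np.array([c*d[0]+sn*d[1],-sn*d[0]+c*d[1]])).round(1),"F",s["ft_force"].round(1),"T",s["torque"].round(2),s["eef_rot"].round(3),s["joint_positions"].round(2))
E
python3 st.py
```

```text
6.7 [562.5 -26.7 229.9] inst [85.1 -8.8] F [ 0.5  0.8 -0.1] T [0.04 0.04 0.03] [ 1.    -0.014 -0.     0.   ] [ 0.46  0.24 -0.58  1.59  0.14  1.35 -1.73]
```

Emit:
{"api": "arm_command", "payload": {
  "steps": [
    {"rot": [0, 0, 0], "slide": [0, 0.004, 0.01], "grip": 0},
    {"rot": [0, 0, 0], "slide": [0, 0, 0.015], "grip": 0},
    {"rot": [0, 0, -10], "slide": [0, 0, 0], "grip": 0},
    {"rot": [0, 0, -10], "slide": [0, 0, 0], "grip": 0},
    {"rot": [0, 0, -10], "slide": [0, 0, 0], "grip": 0},
    {"rot": [0, 0, -10], "slide": [0, 0, 0], "grip": 0},
    {"rot": [0, 0, -10], "slide": [0, 0, 0], "grip": 0},
    {"rot": [0, 0, -10], "slide": [0, 0, 0], "grip": 0}
  ]
}}

```text
time: 7.7
ee_pos: [0.5619, -0.023, 0.2477]
eef_rot: [0.892, -0.451, -0.007, 0.006]
ft_force: [-0.1, -0.7, -1.2]
width: 0.0005
grip_force: 0.0
```

```bash
python3 st.py; python3 - <<'E'
from h import *
a=eyes.camera("scene"); b=eyes.camera("wrist"); pickle.dump(b,open("w4.pkl","wb"))
A=cv2.resize(a["pixels"][160:240,290:360],(350,400),interpolation=cv2.INTER_CUBIC)
B=cv2.resize(b["pixels"][60:340,180:480],(429,400)); 
cv2.imwrite("pics/m3.png",np.hstack([A,B])[:,:,::-1])
E
```

```text
7.7 [561.9 -23.  247.7] inst [88.8 -8. ] F [-0.1 -0.7 -1.2] T [ 0.06 -0.03  0.04] [ 0.892 -0.451 -0.007  0.006] [ 0.19  0.21 -0.27  1.57  0.06  1.39 -2.59]
```

View pics/m3.png

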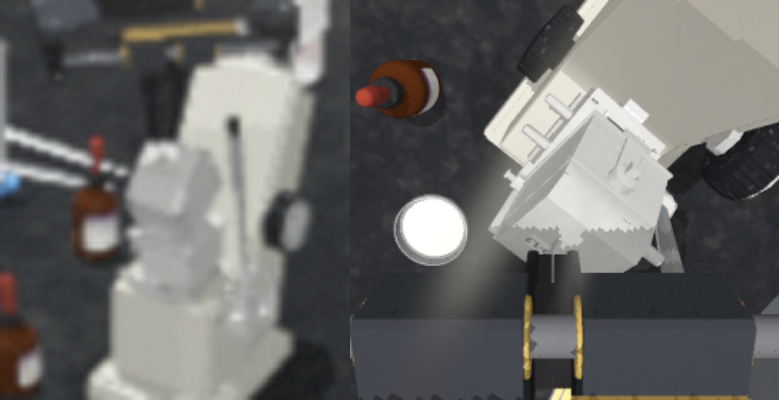

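Emit:
{"api": "arm_command", "payload": {
  "steps": [
    {"rot": [0, 0, 5], "slide": [0, 0, 0], "grip": 0},
    {"rot": [0, 0, 4], "slide": [0, 0, 0], "grip": 0},
    {"rot": [0, 0, 0], "slide": [-0.001, -0.003, -0.005], "grip": 0},
    {"rot": [0, 0, 0], "slide": [-0.001, -0.003, -0.005], "grip": 0},
    {"rot": [0, 0, 0], "slide": [0, 0, -0.004], "grip": 0},
    {"rot": [0, 0, 0], "slide": [0, 0, -0.003], "grip": 0},
    {"rot": [0, 0, 0], "slide": [0, 0, 0], "grip": 0},
    {"rot": [0, 0, 0], "slide": [0, 0, 0], "grip": 0}
  ]
}}

```text
time: 8.8
ee_pos: [0.5596, -0.0283, 0.2294]
eef_rot: [0.925, -0.379, -0.006, 0.007]
ft_force: [0.4, -0.3, 2.4]
width: 0.0005
grip_force: 1.3
```

```bash
python3 st.py
```

```text
8.8 [559.6 -28.3 229.4] inst [83.4 -5.9] F [ 0.4 -0.3  2.4] T [-0.02 -0.19  0.07] [ 0.925 -0.379 -0.006  0.007] [ 0.21  0.21 -0.28  1.6   0.07  1.35 -2.43]
```

Emit:
{"api": "arm_command", "payload": {
  "steps": [
    {"rot": [0, 0, 0], "slide": [0, -0.004, -0.001], "grip": 0},
    {"rot": [0, 0, 0], "slide": [0, -0.004, -0.001], "grip": 0},
    {"rot": [0, 0, 0], "slide": [0, -0.004, -0.001], "grip": 0},
    {"rot": [0, 0, 0], "slide": [0, -0.004, -0.0015], "grip": 0},
    {"rot": [0, 0, 0], "slide": [0, -0.004, -0.0015], "grip": 0},
    {"rot": [0, 0, 0], "slide": [0, -0.004, -0.002], "grip": 0},
    {"rot": [0, 0, 0], "slide": [0, -0.004, -0.002], "grip": 0},
    {"rot": [0, 0, 0], "slide": [0, 0, 0], "grip": 0}
  ]
}}

```text
time: 9.8
ee_pos: [0.5593, -0.057, 0.2189]
eef_rot: [0.925, -0.379, -0.007, 0.007]
ft_force: [0.2, -0.1, 0.1]
width: 0.0008
grip_force: 0.0
```

```bash
python3 st.py
```

```text
9.8 [559.3 -57.  218.9] inst [54.7 -6.5] F [ 0.2 -0.1  0.1] T [ 0.1  -0.03 -0.02] [ 0.925 -0.379 -0.007  0.007] [ 0.24  0.22 -0.26  1.61  0.07  1.33 -2.38]
```

Emit:
{"api": "arm_command", "payload": {
  "steps": [
    {"rot": [0, 0, 0], "slide": [0, -0.003, -0.0015], "grip": 0},
    {"rot": [0, 0, 0], "slide": [0, -0.003, -0.002], "grip": 0},
    {"rot": [0, 0, 0], "slide": [0, -0.003, -0.002], "grip": 0},
    {"rot": [0, 0, 0], "slide": [0, 0, -0.0015], "grip": 0},
    {"rot": [0, 0, 0], "slide": [0, 0, -0.001], "grip": 0},
    {"rot": [0, 0, 0], "slide": [0, 0, 0], "grip": 0},
    {"rot": [0, 0, 0], "slide": [0, 0, 0], "grip": 0},
    {"rot": [0, 0, 0], "slide": [0, 0, 0], "grip": 0}
  ]
}}

```text
time: 10.8
ee_pos: [0.5595, -0.0666, 0.2124]
eef_rot: [0.925, -0.379, -0.006, 0.008]
ft_force: [-4.0, -3.0, 9.9]
width: 0.0
grip_force: 4.9
```

```bash
python3 st.py
```

```text
10.8 [559.5 -66.6 212.4] inst [45.2 -6.9] F [-4.  -3.   9.9] T [-0.65  0.92 -0.03] [ 0.925 -0.379 -0.006  0.008] [ 0.25  0.23 -0.26  1.62  0.07  1.32 -2.37]
```

Emit:
{"api": "arm_command", "payload": {
  "steps": [
    {"rot": [0, 0, 0], "slide": [0, 0, -0.001], "grip": 0},
    {"rot": [0, 0, 0], "slide": [0, 0, -0.0005], "grip": 0},
    {"rot": [0, 0, 0], "slide": [0, 0, 0], "grip": 0},
    {"rot": [0, 0, 0], "slide": [0, 0, 0], "grip": 0},
    {"rot": [0, 0, 0], "slide": [0, 0, 0], "grip": 0},
    {"rot": [0, 0, 0], "slide": [0, 0, 0], "grip": 0},
    {"rot": [0, 0, 0], "slide": [0, 0, 0], "grip": 0},
    {"rot": [0, 0, 0], "slide": [0, 0, 0], "grip": 0}
  ]
}}

```text
time: 11.8
ee_pos: [0.5596, -0.0666, 0.2123]
eef_rot: [0.925, -0.379, -0.005, 0.008]
ft_force: [-8.4, -3.3, 18.8]
width: 0.0005
grip_force: 9.7
```

```bash
python3 st.py
```

```text
11.8 [559.6 -66.6 212.3] inst [45.1 -7. ] F [-8.4 -3.3 18.8] T [-0.59  1.94 -0.  ] [ 0.925 -0.379 -0.005  0.008] [ 0.25  0.23 -0.26  1.62  0.07  1.32 -2.37]
```

Emit:
{"api": "arm_command", "payload": {
  "steps": [
    {"rot": [0, 0, 0], "slide": [0, 0, 0.01], "grip": 0},
    {"rot": [0, 0, 0], "slide": [0, 0, 0.02], "grip": 0},
    {"rot": [0, 0, 0], "slide": [0, 0.01, 0.03], "grip": 0},
    {"rot": [0, 0, 9], "slide": [0, 0.03, 0.02], "grip": 0},
    {"rot": [0, 0, 9], "slide": [0, 0.03, 0], "grip": 0},
    {"rot": [0, 0, 9], "slide": [0, 0.03, 0], "grip": 0},
    {"rot": [0, 0, 9], "slide": [0, 0.03, 0], "grip": 0},
    {"rot": [0, 0, 9], "slide": [0, 0.02, 0], "grip": 0}
  ]
}}

```text
time: 12.8
ee_pos: [0.5592, 0.0865, 0.2897]
eef_rot: [1.0, 0.008, -0.003, 0.009]
ft_force: [0.3, -1.0, 0.4]
width: 0.0007
grip_force: 0.0
```

```bash
python3 st.py; python3 - <<'E'
from h import *
b=eyes.camera("wrist"); pickle.dump(b,open("w5.pkl","wb"))
P=[.5513,-.1115,1.542]
for n,X in dict(h=[89.5,-4.7,158],top=[41.5,-4.7,212],mir0=[99.5,-4.7,152]).items(): print(n,proj(b,inst(P,X)).round())
for t in (.6,.8,1.0):
    x,z=6,37; print(t,proj(b,inst(P,[93.5+x*np.cos(t)+z*np.sin(t),-4.7,115-x*np.sin(t)+z*np.cos(t)])).round())
B=b["pixels"][0:300,200:600]
cv2.imwrite("pics/m4.png",cv2.resize(B,(800,600))[:,:,::-1])
for o in ["refractometer_mirror","refractometer_prism"]: print([(np.round(d["bbox"]).tolist(),round(d["conf"],2)) for d in eyes.look_for(o,b)[:2]])
E
```

```text
12.8 [559.2  86.5 289.7] inst [198.1  -2.2] F [ 0.3 -1.   0.4] T [0.05 0.05 0.  ] [ 1.     0.008 -0.003  0.009] [ 0.12  0.21 -0.43  1.49  0.1   1.47 -1.87]
h [[438. 191.]]
top [[526. 212.]]
mir0 [[425. 188.]]
0.6 [[401. 185.]]
0.8 [[395. 183.]]
1.0 [[390. 181.]]
[([394.0, 163.0, 427.0, 205.0], 0.56)]
[([434.0, 168.0, 547.0, 248.0], 0.73)]
```

View pics/m4.png

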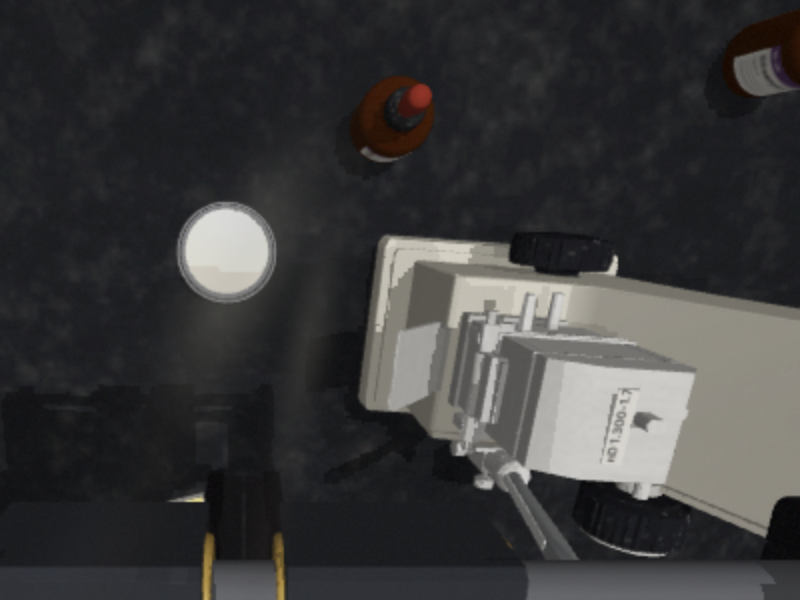

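Emit:
{"api": "arm_command", "payload": {
  "steps": [
    {"rot": [-10, 0, 0], "slide": [0.001, 0, -0.01], "grip": 0},
    {"rot": [-10, 0, 0], "slide": [0.001, 0, -0.02], "grip": 0},
    {"rot": [0, 0, 0], "slide": [0, 0, -0.03], "grip": 0},
    {"rot": [0, 0, 0], "slide": [0, 0, -0.03], "grip": 0},
    {"rot": [0, 0, 0], "slide": [0, 0, -0.03], "grip": 0},
    {"rot": [0, 0, 0], "slide": [0, -0.01, -0.02], "grip": 0},
    {"rot": [0, 0, 0], "slide": [0, -0.015, -0.01], "grip": 0},
    {"rot": [0, 0, 0], "slide": [0, 0, 0], "grip": 0}
  ]
}}

```text
time: 13.95
ee_pos: [0.5614, 0.0568, 0.1396]
eef_rot: [0.983, 0.001, -0.005, 0.183]
ft_force: [0.5, 0.2, 0.5]
width: 0.0004
grip_force: 0.0
```

```bash
python3 st.py
```

```text
13.95 [561.4  56.8 139.6] inst [168.5  -5.3] F [0.5 0.2 0.5] T [0.38 0.03 0.03] [ 0.983  0.001 -0.005  0.183] [-0.05  0.38 -0.42  1.66  0.49  1.35 -2.19]
```

Emit:
{"api": "arm_command", "payload": {
  "steps": [
    {"rot": [0, 0, 0], "slide": [0, -0.01, 0], "grip": 0},
    {"rot": [0, 0, 0], "slide": [0, -0.01, 0], "grip": 0},
    {"rot": [0, 0, 0], "slide": [0, -0.007, 0], "grip": 0},
    {"rot": [0, 0, 0], "slide": [0, -0.007, 0.001], "grip": 0},
    {"rot": [0, 0, 0], "slide": [0, -0.006, 0.001], "grip": 0},
    {"rot": [0, 0, 0], "slide": [0, -0.006, 0.001], "grip": 0},
    {"rot": [0, 0, 0], "slide": [0, -0.005, 0.001], "grip": 0},
    {"rot": [0, 0, 0], "slide": [0, -0.004, 0.001], "grip": 0}
  ]
}}

```text
time: 14.95
ee_pos: [0.5615, 0.0044, 0.1448]
eef_rot: [0.983, 0.004, -0.004, 0.183]
ft_force: [0.6, 2.3, 0.5]
width: 0.0003
grip_force: 1.0
```

```bash
python3 st.py
```

```text
14.95 [561.5   4.4 144.8] inst [116.1  -6.8] F [0.6 2.3 0.5] T [ 0.86  0.06 -0.04] [ 0.983  0.004 -0.004  0.183] [ 0.03  0.34 -0.4   1.69  0.49  1.31 -2.09]
```

Contact, moving with ~2 N. Continue in gentle steps.

Emit:
{"api": "arm_command", "payload": {
  "steps": [
    {"rot": [0, 0, 0], "slide": [0, -0.002, 0], "grip": 0},
    {"rot": [0, 0, 0], "slide": [0, -0.002, 0], "grip": 0},
    {"rot": [0, 0, 0], "slide": [0, -0.001, 0], "grip": 0},
    {"rot": [0, 0, 0], "slide": [0, -0.001, 0], "grip": 0},
    {"rot": [0, 0, 0], "slide": [0, 0, 0], "grip": 0},
    {"rot": [0, 0, 0], "slide": [0, 0, 0], "grip": 0},
    {"rot": [0, 0, 0], "slide": [0, 0, 0], "grip": 0},
    {"rot": [0, 0, 0], "slide": [0, 0, 0], "grip": 0}
  ]
}}

```text
time: 15.95
ee_pos: [0.5614, -0.0015, 0.1446]
eef_rot: [0.983, 0.004, -0.004, 0.183]
ft_force: [-0.7, 0.2, 0.5]
width: 0.0003
grip_force: 0.0
```

```bash
python3 st.py
```

```text
15.95 [561.4  -1.5 144.6] inst [110.3  -6.9] F [-0.7  0.2  0.5] T [ 0.45 -0.01 -0.01] [ 0.983  0.004 -0.004  0.183] [ 0.03  0.33 -0.4   1.7   0.49  1.31 -2.08]
```

Emit:
{"api": "arm_command", "payload": {
  "steps": [
    {"rot": [0, 0, 0], "slide": [0, -0.001, 0], "grip": 0},
    {"rot": [0, 0, 0], "slide": [0, -0.001, 0], "grip": 0},
    {"rot": [0, 0, 0], "slide": [0, -0.001, 0], "grip": 0},
    {"rot": [0, 0, 0], "slide": [0, 0, 0], "grip": 0},
    {"rot": [0, 0, 0], "slide": [0, 0, 0], "grip": 0},
    {"rot": [0, 0, 0], "slide": [0, 0, 0], "grip": 0},
    {"rot": [0, 0, 0], "slide": [0, 0, 0], "grip": 0},
    {"rot": [0, 0, 0], "slide": [0, 0, 0], "grip": 0}
  ]
}}

```text
time: 16.95
ee_pos: [0.5614, -0.0045, 0.1447]
eef_rot: [0.983, 0.004, -0.004, 0.183]
ft_force: [0.4, 0.9, 0.3]
width: 0.0002
grip_force: 0.1
```

```bash
python3 st.py
```

```text
16.95 [561.4  -4.5 144.7] inst [107.3  -7. ] F [0.4 0.9 0.3] T [ 0.5   0.   -0.01] [ 0.983  0.004 -0.004  0.183] [ 0.04  0.33 -0.39  1.7   0.49  1.31 -2.08]
```

Emit:
{"api": "arm_command", "payload": {
  "steps": [
    {"rot": [0, 0, 0], "slide": [0, -0.001, 0], "grip": 0},
    {"rot": [0, 0, 0], "slide": [0, -0.001, 0], "grip": 0},
    {"rot": [0, 0, 0], "slide": [0, -0.001, 0], "grip": 0},
    {"rot": [0, 0, 0], "slide": [0, 0, 0], "grip": 0},
    {"rot": [0, 0, 0], "slide": [0, 0, 0], "grip": 0},
    {"rot": [0, 0, 0], "slide": [0, 0, 0], "grip": 0},
    {"rot": [0, 0, 0], "slide": [0, 0, 0], "grip": 0},
    {"rot": [0, 0, 0], "slide": [0, 0, 0], "grip": 0}
  ]
}}

```text
time: 17.95
ee_pos: [0.5615, -0.0052, 0.1447]
eef_rot: [0.983, 0.005, -0.004, 0.181]
ft_force: [-0.9, 7.4, 0.8]
width: 0.0007
grip_force: 3.9
```

```bash
python3 st.py
```

```text
17.95 [561.5  -5.2 144.7] inst [106.5  -7.2] F [-0.9  7.4  0.8] T [ 2.    0.3  -0.15] [ 0.983  0.005 -0.004  0.181] [ 0.04  0.33 -0.39  1.7   0.48  1.3  -2.07]
```

Emit:
{"api": "arm_command", "payload": {
  "steps": [
    {"rot": [0, 0, 0], "slide": [0, -0.001, 0], "grip": 0},
    {"rot": [0, 0, 0], "slide": [0, 0, 0], "grip": 0},
    {"rot": [0, 0, 0], "slide": [0, 0, 0], "grip": 0},
    {"rot": [0, 0, 0], "slide": [0, 0.006, 0], "grip": 0},
    {"rot": [0, 0, 0], "slide": [0, 0.03, 0], "grip": 0},
    {"rot": [0, 0, 0], "slide": [0, 0.04, 0.01], "grip": 0},
    {"rot": [0, 0, 0], "slide": [0, 0.03, 0.05], "grip": 0},
    {"rot": [0, 0, 0], "slide": [0, 0.01, 0.05], "grip": 0}
  ]
}}

```text
time: 18.95
ee_pos: [0.5609, 0.1093, 0.2556]
eef_rot: [0.983, 0.005, -0.004, 0.183]
ft_force: [1.4, 0.5, 0.1]
width: 0.0003
grip_force: 0.0
```

Emit:
{"api": "arm_command", "payload": {
  "steps": [
    {"rot": [10, 0, 0], "slide": [0, 0, 0.03], "grip": 0},
    {"rot": [10, 0, 0], "slide": [0, 0, 0], "grip": 0},
    {"rot": [0, 0, 0], "slide": [0, 0, 0], "grip": 0},
    {"rot": [0, 0, 0], "slide": [0, 0, 0], "grip": 0},
    {"rot": [0, 0, 0], "slide": [0, 0, 0], "grip": 0},
    {"rot": [0, 0, 0], "slide": [0, 0, 0], "grip": 0},
    {"rot": [0, 0, 0], "slide": [0, 0, 0], "grip": 0},
    {"rot": [0, 0, 0], "slide": [0, 0, 0], "grip": 0}
  ]
}}

```text
time: 19.95
ee_pos: [0.5614, 0.1078, 0.2846]
eef_rot: [1.0, 0.004, -0.003, 0.009]
ft_force: [0.9, 0.7, 1.0]
width: 0.0007
grip_force: 0.0
```

```bash
python3 st.py; python3 - <<'E'
from h import *
b=eyes.camera("wrist")
cv2.imwrite("pics/m5.png",cv2.resize(b["pixels"][100:300,340:600],(780,600))[:,:,::-1])
for o in ["refractometer_mirror","refractometer_prism"]: print([(np.round(d["bbox"]).tolist(),round(d["conf"],2)) for d in eyes.look_for(o,b)[:2]])
E
```

```text
19.95 [561.4 107.8 284.6] inst [219.5  -3.8] F [0.9 0.7 1. ] T [0.05 0.02 0.09] [ 1.     0.004 -0.003  0.009] [ 0.11  0.23 -0.46  1.48  0.12  1.47 -1.92]
[([434.0, 163.0, 462.0, 216.0], 0.56)]
[([461.0, 169.0, 581.0, 252.0], 0.88)]
```

View pics/m5.png

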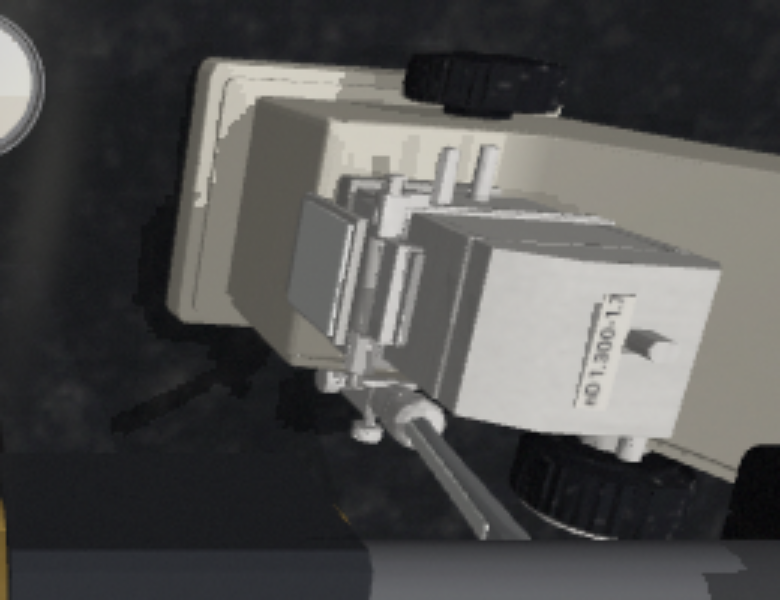

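```bash
python3 - <<'E'
from h import *
b=eyes.camera("wrist"); P=[.5513,-.1115,1.542]
for t in (0,.1,.2,.3):
    o=[]
    for x,z in [(6,45),(2,45),(6,1)]:
        for y in(-24.7,15.3): o.append(((proj(b,inst(P,[93.5+x*np.cos(t)+z*np.sin(t),y,115-x*np.sin(t)+z*np.cos(t)]))[0]-[340,100])*3).round().tolist())
    print(t,o)
E
```

```text
0 [[350.0, 216.0], [329.0, 345.0], [363.0, 216.0], [342.0, 346.0], [297.0, 187.0], [280.0, 302.0]]
0.1 [[334.0, 215.0], [314.0, 344.0], [348.0, 216.0], [327.0, 345.0], [296.0, 187.0], [280.0, 302.0]]
0.2 [[317.0, 213.0], [298.0, 342.0], [331.0, 214.0], [312.0, 343.0], [295.0, 187.0], [279.0, 301.0]]
0.3 [[301.0, 212.0], [282.0, 340.0], [315.0, 213.0], [296.0, 342.0], [295.0, 186.0], [278.0, 301.0]]
```

```bash
python3 -c "
from bench import order; print(order.close_job())"
```

```text
the job is handed in; nothing more can be done
None
```

The prism box is shut and the mirror stands flush (about 0.02 rad by the last picture). The hand was well clear when I handed the job in at about 20 s, and the push forces I read stayed under about 21 N; the judge's verdict was not shown.

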